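# Lower and lock the ratchet hold-down arm on a sample tile

## Robot

A 6-joint arm with a two-finger parallel gripper is mounted at the origin on the work surface. World frame = base frame: x ahead of the robot, y to its left, z up, the work surface at z = 0. Lengths are in mm, angles in rad, forces in N, time in s.
With the tool pointing down it reaches from about 400 to 925 mm from the base axis. Payload 12.5 kg.
Tool frame: the origin (TCP) lies midway between the tips of the shut fingers; the grasp point (between the pads) lies 19 mm behind it; z points along the fingers, y is the direction in which the jaws open and shut (so a half turn about z gives the same grasp; the last joint's range is limited). The gripper opens to 95 mm and grips with 3 to 60 N. Pads are 20 mm wide; open, the fingers measure 119 mm over their backs; the gripper's body (75 mm by 180 mm) begins 59 mm behind the grasp point.
Start: joints at [-1.218, 0.491, 1.559, -0, 1.092, -0.106], TCP at [276.82, -560.373, 214.661] pointing down, gripper open.
Joint ranges: [-3.1, 3.1], [-0.84, 2.19], [0.05, 2.79], [-1.13, 4.28], [0.06, 2.93], [-2.69, 2.69]. Speed limits (rad/s): [2.22, 2.22, 2.79, 3.14, 3.14, 3.14].

## Interface

Orientations are given as [roll, pitch, yaw] about the fixed x, y, z axes, in that order (R = Rz(yaw) Ry(pitch) Rx(roll)).
In Python, from cell import env, eyes, job_done, boxes_of, regions_of gives the robot as it stands.
- The arm moves only by the tool send_rows, never from a script. Its argument "plan" is text: rows parted by semicolons, each of 5 numbers parted by spaces: the shift along the tool's x, y, z in mm, then the turn about the tool's z in rad, then the finger opening in mm, from 0 to 95.1. In form: x y z roll gripper; .... A call has 1 to 8 rows; each row shifts and turns the pose as measured when the row begins, along the tool's axes as they then stand; what a row does not reach is not made up. A row lasts 1/10 s, in which the tool goes at most 50 mm and 8.59 degrees, less where a joint would pass 70% of its speed; a pose out of reach is approached as far as the arm can. A call with a gripper value outside its range is refused whole. The fingers move at their own pace and stop on an object; the grip force is fixed at half the most. Time passes only in rows, so rows that do not move let the fingers close. It gives the time, the measured TCP pose, the force and the opening at its end, in the units of the state.
- env.state(): the state, without advancing time (a new reading comes with each control period).
- eyes.read_camera(name): name is "scene" or "top" or "wrist"; returns a dict with "image" (420x560x3 uint8, red, green, blue), "vertical_fov" (degrees; the focal length in pixels is half the picture's height over the tangent of half this angle, whatever the lens; pixels are square), "cx", "cy" (the principal point, pixels), "extrinsics" (4x4, takes a point from camera to world coordinates). Camera axes: x right, y up, looking along -z (the intrinsics and any distortion apply to the point x, -y, -z); pixel columns grow to the right and rows downward; lengths in mm; the calibration is good to about 2 mm. A picture is of the moment at which its call begins. There is no depth.
- job_done(): hands the job in, once; it reports no verdict.
Trained networks look in a picture, given as the dict that the camera call returned (one of the last four; its "shot" number tells which), for a name from the list of things; names that differ only in an ending like _2 or _b are one class to them, and where a whole thing is asked for, a point or a joint stands for the part that bears it (a point fixed in the world has none). Each returns a list of dicts, best first, with "confidence" (0 to 1); they miss things now and then, are a little off and sometimes report something else, mostly with a low value. They report only what shows in the picture. A call takes as long as a camera call.
- boxes_of(target, picture): "bbox" ([left, top, width, height] in pixels, round what is visible of it).
- regions_of(target, picture): "pixels" (420x560 bool, what is visible of it) and "bbox" ([left, top, width, height] in pixels, round what is visible of it).
The state is a dict: "t": time; "joints": joint angles; "qvel": joint speeds; "tau": joint torques, N m; "eef_pos": TCP position; "tcp_rot": TCP orientation; "ft_force": force on the tool from outside, world axes, zero at the start; "moment": the same for the moment, N m; "opening": opening from 0.0 (shut) to 1.0 (fully open).
Only numpy, scipy, OpenCV 4.12 (cv2) and the standard library are available. Lean on these libraries where they do the work, as an engineer would, in place of code of your own. Each camera call takes 0.05 s, during which the arm holds its last target.

## Task

Clamp the sample tile in the hold-down fixture: press the red pad of the ratchet pawl down so that the pawl swings fully free of the teeth, then push the raised arm by its yellow crossbar all the way down onto the tile. Finally press the green pad down to put the pawl fully back between the teeth so that the arm is locked. Leave the tile in its bed and do not disturb the block, the jar and the core standing around.

Things in the scene. Friction and masses are not known exactly. Their poses are not given: they have to be found in the camera images.
- fixture: Hold-down fixture, fixed to the bench. Origin: on the bench, under its aluminium base plate (12 mm thick, x -135..+180, y +-65 mm). x runs along the plate: crossbar end at -x, pawl at the +x end; y is along the hinge axes. Arm and pawl move in the plane y = 0. Two blue cheeks, 34 mm over their outsides, rise to z 94 mm at x 33..143 and to 124 mm at x 110..140.
- main_hinge (a point): Axis of the arm's hinge (along the fixture's y), 60 mm towards +x from the fixture's origin, 85 mm above the bench. On it sits a steel ratchet wheel, 80 mm in diameter, with teeth reaching to 52 mm radius.
- clamp_arm (a joint): Arm angle (rad), grows downwards: 0 = raised, 54 degrees above level; 0.95 = fully down, level, at its stop, its rubber foot just on the tile. Starts near 0. Stiff hinge: stays where left, does not fall or spring back; takes about 3 to 9 N straight down on the crossbar. With the pawl in, the teeth stop it within about 0.12 rad.
- handle (a point): Centre of the arm's yellow crossbar: round, 18 mm thick, 100 mm long along the fixture's y; its top is 9 mm above this point. It is 210 mm from main_hinge and moves on that arc, from about 250 mm high (122 mm towards -x from the hinge) to 85 mm high (210 mm from it). The arm is a bar 20 mm wide, 14 mm thick.
- pawl (a joint): Angle of the pawl, a steel rocker (rad): 0 = fully in the teeth (at a stop), 0.35 = fully free (at a stop, nose 20 mm up). Stiff pivot: stays where left; about 3 N on a pad moves it. Pressing the red pad makes it grow, the green pad shrink. The nose finds a gap between teeth when the arm is fully down; in between it may land on a tooth.
- pawl_pivot (a point): The pawl's pivot axis (along the fixture's y), 125 mm towards +x from the fixture's origin and 116 mm above the bench.
- red_pad (a point): Centre of the top of the red pad on the pawl's outer end (36 mm along the pawl, 28 mm across). With the pawl in it is 46 mm towards +x from pawl_pivot and 34 mm above it (150 mm above the bench). Pressed to the stop it turns about pawl_pivot, going down about 18 mm and outwards (+x) about 9 mm, and then slopes by 0.35 rad.
- green_pad (a point): Centre of the top of the green pad on the pawl's inner end, over the wheel (30 mm along the pawl, 28 mm across). With the pawl in it is level, 45 mm towards -x from pawl_pivot and 34 mm above it; with the pawl free it is about 13 mm higher and 14 mm nearer the pivot, sloped by 0.35 rad.
- tile: The sample: a loose pale speckled tile, 80 x 80 x 30 mm, lying in a bed with an 8 mm lip on the fixture's plate, its top 42 mm above the bench, centred 40 mm towards -x from the fixture's origin. Origin: centre of its underside.
- foam_block: Bystander: loose dark brown porous block, 60 x 50 x 45 mm high. Origin: centre of its underside.
- sample_jar: Bystander: loose amber jar with a white cap, 42 mm in diameter, 60 mm high. Origin: centre of its underside.
- core: Bystander: loose pale grey drilled core, an upright cylinder 40 mm in diameter and 50 mm high. Origin: centre of its underside.

How it is judged (in metres and radians):
On the way, in this order (a step that is already met when the one before it is completed fails the run):
1. the pawl is pressed free while the arm is still raised (value of joint pawl above 0.27 rad and value of joint clamp_arm below 0.25 rad), for 0.2 s.
2. with the pawl free, the arm is pushed fully down (value of joint clamp_arm above 0.91 rad and value of joint pawl above 0.2 rad), for 0.2 s.
3. the pawl is pressed back in with the arm down (value of joint clamp_arm above 0.91 rad and value of joint pawl below 0.07 rad), for 0.2 s.
At the end, for the whole second after the job is handed in: The arm is fully down (joint above 0.91 of 0.95 rad) and at rest, the pawl is back in the teeth (joint below 0.07 rad), the tile lies within 12 mm of where it was and block, jar and core within 20 mm of where they stood (all of step 3 and velocity of joint clamp_arm below 0.05 rad/s and distance of tile from where it was at the start of the episode below 0.012 m and distance of each of foam_block, sample_jar, core from where it was at the start of the episode below 0.02 m); the robot touches nothing.
It fails at once if the brown block is knocked away, tipped or lifted (distance of foam_block from where it was at the start of the episode above 0.02 m or angle between foam_block's own z axis and vertical above 0.35 rad).
It fails at once if the amber jar is knocked away, tipped or lifted (distance of sample_jar from where it was at the start of the episode above 0.02 m or angle between sample_jar's own z axis and vertical above 0.35 rad).
It fails at once if the grey core is knocked away, tipped or lifted (distance of core from where it was at the start of the episode above 0.02 m or angle between core's own z axis and vertical above 0.35 rad).
It fails at once if the tile is shifted in its bed or lifted (distance of tile from where it was at the start of the episode above 0.012 m).
It fails at once if the arm is forced past the teeth with the pawl still in them (value of joint pawl below 0.1 rad and value of joint clamp_arm between 0.25 and 0.8 rad).
It also fails if it takes over 53 s, if anything falls off the work surface, if the arm or the gripper's body presses on something with over 40 N, if the wrist force passes 120 N, or if a joint passes its speed limit or range.

## Working session

There is one attempt and no reset: what is moved stays moved. The work goes in short steps, Python scripts to look and compute and a tool call to move; the robot and the scene stay as the last step left them, time stands still between calls to the robot, and variables do not carry over. Pictures are saved under pics/ and viewed, and the job is handed in when it is done.

Besides the shell and the picture viewer there is one more tool, called after "Emit:" by a JSON object that holds its "api" and its "payload", one argument or row to a line. send_rows: Moves the arm, as the interface text tells. Its arguments: {"type":"object","properties":{"plan":{"type":"string"}},"required":["plan"]}

```bash
mkdir -p pics; ls
python3 - <<'E'
from cell import env, eyes
import cv2
s=env.state(); print({k:(v if not hasattr(v,'round') else v) for k,v in s.items()})
for n in ("scene","top","wrist"):
    p=eyes.read_camera(n); cv2.imwrite(f"pics/{n}0.png",p["image"][:,:,::-1])
    print(n,p["shot"],p["vertical_fov"],p["cx"],p["cy"],[k for k in p]); print(p["extrinsics"])
E
```

```text
pics
{'t': 0.0, 'joints': array([-1.21760671e+00,  4.91603340e-01,  1.55945785e+00, -2.66306184e-05,
        1.09171516e+00, -1.05620257e-01]), 'qvel': array([-5.17244482e-04,  1.02029475e-03, -2.13151080e-03, -1.19261221e-03,
        1.29961028e-03,  1.88927858e-05]), 'tau': array([ 1.45259943e-03, -6.12640285e+01, -2.58178389e+01,  6.92936755e-02,
        4.82657435e-02, -1.18282214e-04]), 'eef_pos': array([ 276.7163556 , -560.12304306,  214.03166374]), 'tcp_rot': array([-3.14041307e+00, -1.01302990e-04,  4.58822108e-01]), 'ft_force': array([-0.52090815,  1.19561628, -0.22540622]), 'moment': array([ 0.02071909,  0.01858674, -0.01009359]), 'opening': 0.9987866677864699}
scene 1 55.22965342850141 285.654883178635 208.2482377928217 ['image', 'vertical_fov', 'cx', 'cy', 'extrinsics', 'shot']
[[-5.88953170e-01 -6.11989368e-01  5.27828738e-01  8.52875352e+02]
 [ 8.08143450e-01 -4.50978365e-01  3.78843871e-01  2.80264180e+02]
 [ 6.19092008e-03  6.49682636e-01  7.60180337e-01  6.82254570e+02]
 [ 0.00000000e+00  0.00000000e+00  0.00000000e+00  1.00000000e+00]]
top 2 51.00095266059532 274.5699952052131 206.00224653588631 ['image', 'vertical_fov', 'cx', 'cy', 'extrinsics', 'shot']
[[ 1.99100628e-02  9.98788123e-01 -4.50097192e-02  4.89116846e+02]
 [-9.99760149e-01  2.02998449e-02  8.21948278e-03  3.43333777e+01]
 [ 9.12321209e-03  4.48352732e-02  9.98952734e-01  8.40914386e+02]
 [ 0.00000000e+00  0.00000000e+00  0.00000000e+00  1.00000000e+00]]
wrist 3 63.67792607663959 278.3339269224341 206.19603965459052 ['image', 'vertical_fov', 'cx', 'cy', 'extrinsics', 'shot']
[[ 4.42501732e-01  8.70508420e-01  2.15423556e-01  3.36405362e+02]
 [-8.96767623e-01  4.29603234e-01  1.06060796e-01 -5.29549681e+02]
 [-2.19840125e-04 -2.40116957e-01  9.70743941e-01  3.82808065e+02]
 [ 0.00000000e+00  0.00000000e+00  0.00000000e+00  1.00000000e+00]]
```

View pics/scene0.png

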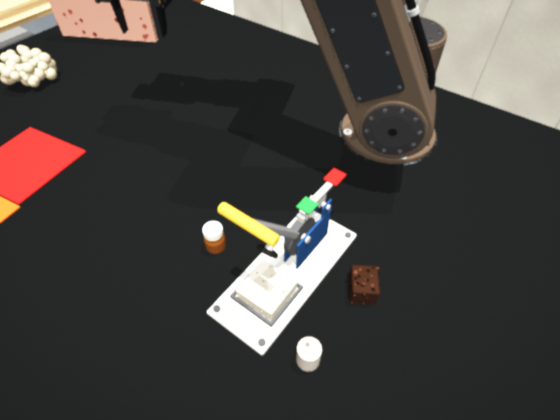

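View pics/top0.png

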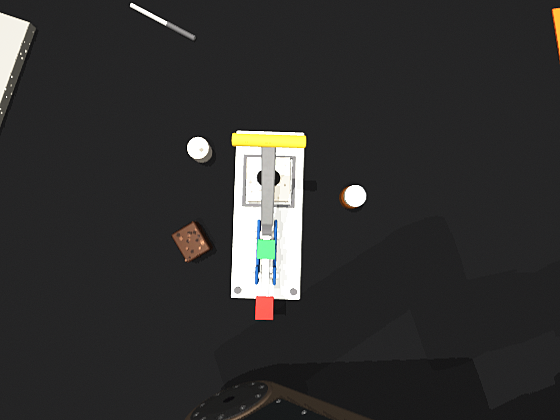

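```bash
cat > h.py <<'E'
import numpy as np, cv2
def proj(p,P):
    E=np.asarray(p["extrinsics"]);P=np.atleast_2d(P)
    c=(P-E[:3,3])@E[:3,:3]; f=210/np.tan(np.radians(p["vertical_fov"]/2))
    return np.c_[p["cx"]+f*c[:,0]/-c[:,2], p["cy"]+f*c[:,1]/c[:,2]]
def backz(p,uv,z):
    E=np.asarray(p["extrinsics"]);uv=np.atleast_2d(uv).astype(float); f=210/np.tan(np.radians(p["vertical_fov"]/2))
    d=np.c_[(uv[:,0]-p["cx"])/f,-(uv[:,1]-p["cy"])/f,-np.ones(len(uv))]@E[:3,:3].T
    return E[:3,3]+d*((z-E[2,3])/d[:,2])[:,None]
def cen(m):
    n,l,s,c=cv2.connectedComponentsWithStats(m.astype(np.uint8)); i=1+np.argmax(s[1:,4]); return c[i],s[i]
E
python3 - <<'E'
from cell import env, eyes, regions_of
from h import *
top=eyes.read_camera("top")
sc=eyes.read_camera("scene")
for n,p in (("top",top),("scene",sc)):
    for t,z in (("red_pad",150),("green_pad",150),("handle",255),("tile",42),("foam_block",45),("sample_jar",60),("core",50),("fixture",12)):
        for r in regions_of(t,p)[:1]:
            c,s=cen(r["pixels"]); print(n,t,round(r["confidence"],2),c.round(1),r["bbox"],backz(p,c,z).round(0))
    im=p["image"].astype(int); R,G,B=im[...,0],im[...,1],im[...,2]
    hsv=cv2.cvtColor(p["image"],cv2.COLOR_RGB2HSV)
    H,S,V=[hsv[...,i].astype(int) for i in range(3)]
    for nm,m,z in (("red",(S>180)&(V>150)&((H<5)|(H>175)),150),("green",(S>150)&(V>100)&(H>50)&(H<80),150),("yel",(S>150)&(V>140)&(H>22)&(H<34),255)):
        m=m.copy(); 
        if n=="scene": m[:,:150]=0
        c,s=cen(m);print(n,nm,c.round(1),s,backz(p,c,z).round(1))
big=cv2.resize(top["image"][100:340,160:400,::-1],None,fx=2.5,fy=2.5,interpolation=cv2.INTER_CUBIC);cv2.imwrite("pics/t1.png",big)
big=cv2.resize(sc["image"][150:370,180:400,::-1],None,fx=2.7,fy=2.7,interpolation=cv2.INTER_CUBIC);cv2.imwrite("pics/s1.png",big)
E
```

```text
top red_pad 0.8 [264.6 280. ] [254.4, 240.9, 22.2, 79.6] [[404.  42. 150.]]
top green_pad 0.87 [264.6 280.5] [255.9, 240.5, 20.8, 79.3] [[404.  42. 150.]]
top handle 0.67 [267.9 168.7] [233.7, 132.7, 71.5, 103.0] [[565.  39. 255.]]
top tile 0.9 [252.5 179.1] [246.8, 156.8, 45.7, 47.3] [[573.  69.  42.]]
top foam_block 0.64 [191.5 241.2] [170.1, 220.8, 41.7, 39.9] [[459. 176.  45.]]
top sample_jar 0.68 [352.1 197.1] [338.5, 186.1, 27.9, 24.6] [[ 543. -110.   60.]]
top core 0.61 [199.2 149.9] [186.0, 137.3, 21.9, 26.1] [[623. 166.  50.]]
top fixture 0.62 [267.1 222. ] [231.4, 131.8, 75.9, 190.2] [[496.  41.  12.]]
top red [262.5 319. ] [255 319  16   1  16] [[344.3  43.9 150. ]]
top green [257. 247.] [257 243   1   9   9] [[455.5  54.8 150. ]]
top yel [268.1 140.8] [231 133  75  15 555] [[602.8  39.9 255. ]]
scene red_pad 0.92 [319.7 193.3] [296.1, 168.3, 49.4, 51.0] [[418.  44. 150.]]
scene green_pad 0.98 [319.7 193.4] [297.1, 169.9, 49.2, 50.4] [[419.  44. 150.]]
scene handle 0.75 [270.8 229.7] [219.2, 202.1, 99.1, 55.9] [[598.  74. 255.]]
scene tile 0.81 [266.1 289.3] [237.9, 260.3, 58.7, 60.3] [[583.  45.  42.]]
scene foam_block 0.77 [363.8 284.7] [352.9, 264.0, 28.4, 40.7] [[473. 182.  45.]]
scene sample_jar 0.9 [213.5 237.3] [199.8, 220.4, 25.9, 30.1] [[562. -98.  60.]]
scene core 0.68 [308.3 353.8] [294.5, 335.7, 26.6, 38.0] [[637. 172.  50.]]
scene fixture 0.68 [284.2 263.6] [207.4, 169.0, 147.1, 187.1] [[505.  28.  12.]]
scene red [335.2 175.6] [323 168  23  18 108] [[363.1  42.4 150. ]]
scene green [300.2 202.1] [296 196  12  13  27] [[456.5  27.2 150. ]]
scene yel [239.7 221.1] [217 202  54  42 210] [[611.9  30.4 255. ]]
```

View pics/t1.png

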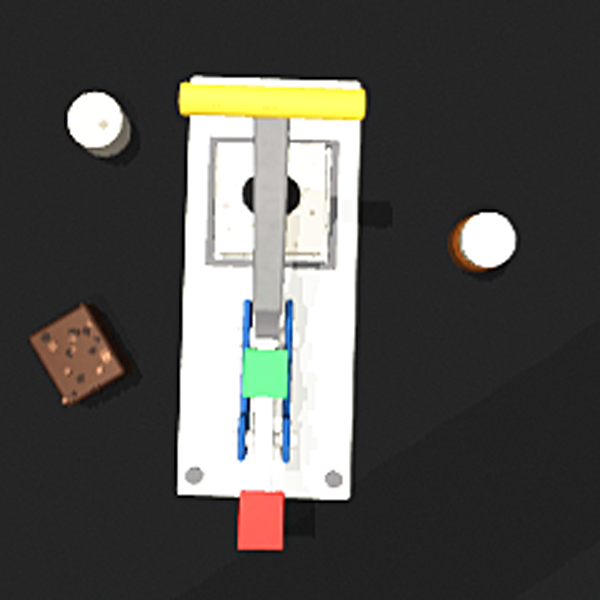

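View pics/s1.png

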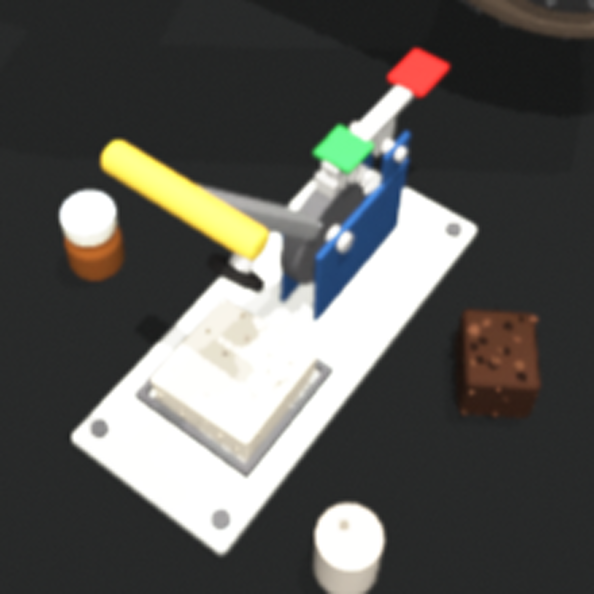

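Run:
```python
from cell import env, eyes
from h import *
from scipy.optimize import least_squares
top=eyes.read_camera("top"); sc=eyes.read_camera("scene")
def W(q,F):
    x,y,t=q[:3];F=np.array(F,float);c,s=np.cos(t),np.sin(t)
    return np.c_[x+c*F[:,0]-s*F[:,1],y+s*F[:,0]+c*F[:,1],F[:,2]]
FT=[(180,-65,12),(180,65,12),(-135,65,12),(-135,-65,12),(171,0,150),(80,0,150),(-62,0,253)]
uT=np.array([(231.1,297.5),(300.3,299.9),(304.7,131.9),(235.9,130.3),(264.3,308.2),(266.3,249.1),(268.7,139.9)])
FS=[(180,-65,12),(-135,65,12),(-135,-65,12),(171,0,150),(80,0,150),(-62,0,253)]
uS=np.array([(356.6,234.7),(206.6,311.4),(261.8,355.1),(335.1,176.6),(307,205.1),(248.8,223.2)])
rT=lambda q:(proj(top,W(q,FT))-uT); rS=lambda q:proj(sc,W(q,FS))-uS
for nm,f in (("T",lambda q:rT(q).ravel()),("S",lambda q:rS(q).ravel()),("both",lambda q:np.r_[rT(q).ravel(),rS(q).ravel()])):
    r=least_squares(f,[490,40,3.14]); print(nm,r.x.round(3))
q=r.x; print(rT(q).round(1).tolist());print(rS(q).round(1).tolist())
print("red,green,handle",W(q,[(171,0,150),(80,0,150),(-62,0,253),(-150,0,85),(60,0,85)]).round(1))
```

```text
T [534.931  39.571   3.134]
S [538.031  41.231   3.13 ]
both [536.089  40.113   3.133]
[[-0.8, -1.5], [-0.4, -2.0], [-0.4, -1.0], [-0.0, -1.5], [-0.1, -2.7], [-0.3, -2.3], [-0.4, 4.7]]
[[-0.1, -0.8], [-1.2, 0.1], [-0.0, -0.5], [-0.8, -0.5], [-0.3, 0.3], [2.6, -4.5]]
red,green,handle [[365.1  41.6 150. ]
 [456.1  40.8 150. ]
 [598.1  39.6 253. ]
 [686.1  38.8  85. ]
 [476.1  40.6  85. ]]
```

Run:
```python
from cell import env, eyes
from h import *
from scipy.optimize import least_squares
top=eyes.read_camera("top"); sc=eyes.read_camera("scene")
def W(q,F):
    x,y,t=q[:3];F=np.array(F,float);c,s=np.cos(t),np.sin(t)
    return np.c_[x+c*F[:,0]-s*F[:,1],y+s*F[:,0]+c*F[:,1],F[:,2]]
def hd(q):
    a=np.radians(54)-q[3]; return (60-210*np.cos(a),0,85+210*np.sin(a))
FT=[(180,-65,12),(180,65,12),(-135,65,12),(-135,-65,12),(171,0,150),(80,0,150)]
uT=np.array([(231.1,297.5),(300.3,299.9),(304.7,131.9),(235.9,130.3),(264.3,308.2),(266.3,249.1),(268.7,139.9)])
FS=[(180,-65,12),(-135,65,12),(-135,-65,12),(171,0,150),(80,0,150)]
uS=np.array([(356.6,234.7),(206.6,311.4),(261.8,355.1),(335.1,176.6),(307,205.1),(248.8,223.2)])
rT=lambda q:(proj(top,W(q,FT+[hd(q)]))-uT); rS=lambda q:proj(sc,W(q,FS+[hd(q)]))-uS
for nm,f in (("T",lambda q:rT(q).ravel()),("S",lambda q:rS(q).ravel()),("both",lambda q:np.r_[rT(q).ravel(),rS(q).ravel()])):
    r=least_squares(f,[490,40,3.14,0]); print(nm,r.x.round(3))
q=r.x; print(rT(q).round(1).tolist());print(rS(q).round(1).tolist())
print("red,green,handle",W(q,[(171,0,150),(80,0,150),hd(q),(-150,0,85),(60,0,85)]).round(1))
```

```text
T [5.32839e+02 3.95980e+01 3.13400e+00 5.50000e-02]
S [5.35966e+02 4.11070e+01 3.13000e+00 3.30000e-02]
both [5.34006e+02 4.00600e+01 3.13300e+00 4.30000e-02]
[[-0.8, -0.3], [-0.4, -0.8], [-0.4, 0.1], [-0.0, -0.4], [-0.0, -1.4], [-0.3, -1.0], [-0.2, 0.4]]
[[0.4, -1.5], [-0.4, -0.8], [0.7, -1.5], [-0.3, -1.2], [0.3, -0.4], [-0.4, 0.1]]
red,green,handle [[363.   41.6 150. ]
 [454.   40.8 150. ]
 [604.6  39.4 249.4]
 [684.   38.7  85. ]
 [474.   40.6  85. ]]
```

Emit:
{"api": "send_rows", "payload": {
  "plan": "0 0 -20 -0.145 95;0 0 -20 -0.145 95;0 0 -20 -0.145 95;0 0 -20 -0.145 95;0 0 0 -0.145 95;0 0 0 -0.145 95;0 0 0 -0.145 95;0 0 0 -0.145 95"
}}

```text
t: 2.05
eef_pos: [276.8, -560.2, 298.1]
tcp_rot: [-3.142, -0.0, 1.656]
ft_force: [-0.8, -0.1, -0.1]
opening: 1.002
```

Emit:
{"api": "send_rows", "payload": {
  "plan": "0 0 0 -0.146 95;0 0 0 -0.146 95;0 0 0 -0.146 95;19 45 0 0 95;19 45 0 0 95;19 45 0 0 95;19 45 0 0 95;19 45 0 0 95"
}}

```text
t: 2.85
eef_pos: [421.6, -361.4, 296.9]
tcp_rot: [-3.141, -0.0, 2.105]
ft_force: [0.9, -0.6, -0.7]
opening: 0.999
```

Emit:
{"api": "send_rows", "payload": {
  "plan": "42 23 0 0 95;42 23 0 0 95;42 23 0 0 95;42 23 0 0 95;42 23 0 0 95;42 23 0 0 95;42 23 0 0 95;42 23 0 0 95"
}}

```text
t: 3.65
eef_pos: [408.3, 35.8, 297.1]
tcp_rot: [3.139, 0.002, 2.105]
ft_force: [0.7, -0.1, -0.4]
opening: 1.0
```

Emit:
{"api": "send_rows", "payload": {
  "plan": "25 20 0 0 95;0 0 0 0 95;0 0 40 0 95;0 0 40 0 95;0 0 30 0 95;0 0 0 0 95"
}}

```text
t: 4.25
eef_pos: [413.2, 72.9, 186.3]
tcp_rot: [3.132, 0.006, 2.113]
ft_force: [-0.2, -0.1, 1.1]
opening: 1.002
```

```bash
cat > look.py <<'E'
import sys
from cell import env, eyes
from h import *
i=sys.argv[1]
for n,(r,c,k) in (("top",(100,160,2.5)),("scene",(150,180,2.7))):
    p=eyes.read_camera(n); h=int(600/k)
    cv2.imwrite(f"pics/{n}{i}.png",cv2.resize(p["image"][r:r+h,c:c+h,::-1],None,fx=k,fy=k,interpolation=cv2.INTER_CUBIC))
p=eyes.read_camera("wrist"); cv2.imwrite(f"pics/wrist{i}.png",p["image"][:,:,::-1])
E
python3 look.py 2
```

```text
(no output)
```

View pics/scene2.png

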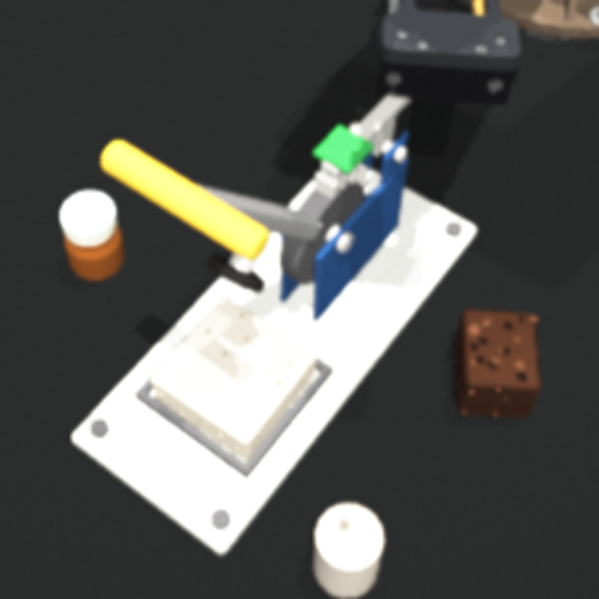

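View pics/wrist2.png

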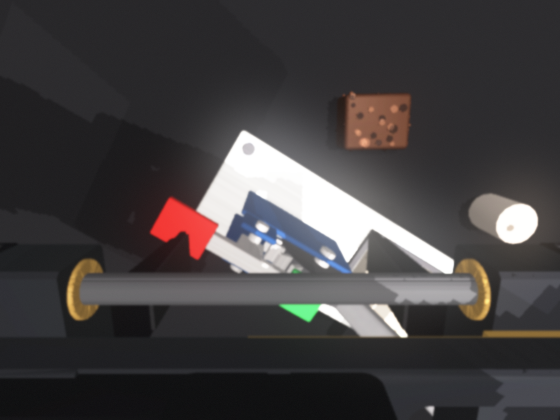

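Run:
```python
from cell import env, eyes
from h import *
p=eyes.read_camera("wrist"); s=env.state(); t=s["eef_pos"]; from scipy.spatial.transform import Rotation as Ro
R=Ro.from_euler("xyz",s["tcp_rot"]).as_matrix()
for y in (-59,-47,47,59): print(y,(t+R[:,1]*y).round(1),proj(p,t+R[:,1]*y).round(0))
print(proj(p,[(363,41.6,150),(454,40.8,150)]).round(0),t)
```

```text
-59 [364.9  42.7 189.3] [[168. 255.]]
-47 [375.2  48.9 189.5] [[191. 255.]]
47 [455.7  97.4 190.9] [[367. 255.]]
59 [466.  103.6 191.1] [[390. 255.]]
[[183. 231.]
 [302. 297.]] [415.44468049  73.19077928 190.20028944]
```

View pics/top2.png

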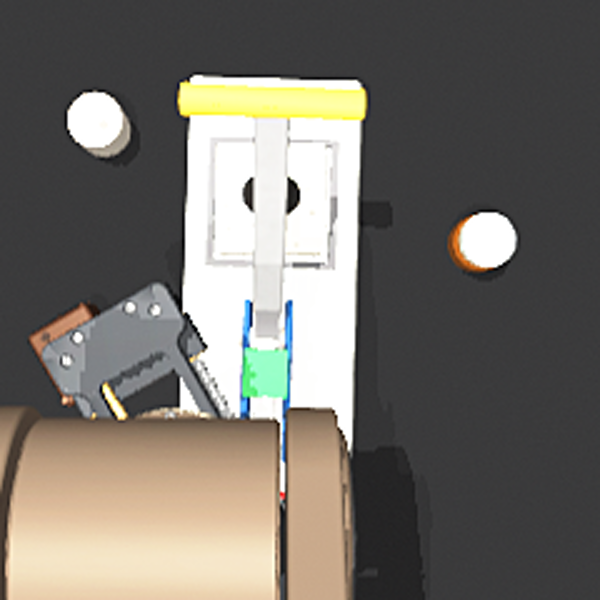

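Emit:
{"api": "send_rows", "payload": {
  "plan": "0 -7 15 0 95;0 0 15 0 95;0 0 0 0 95"
}}

```text
t: 4.75
eef_pos: [412.4, 69.1, 164.0]
tcp_rot: [3.118, 0.014, 2.113]
ft_force: [-0.6, 0.1, -0.2]
opening: 1.002
```

Run:
```python
from cell import env
s=env.state(); print(s["joints"].round(3),s["eef_pos"].round(1),s["tcp_rot"].round(3),s["qvel"].round(3))
```

```text
[ 0.008  0.264  2.116 -0.     0.733 -0.534] [412.4  69.1 164. ] [3.118 0.014 2.113] [-0.004 -0.049 -0.031 -0.001  0.044 -0.004]
```

Emit:
{"api": "send_rows", "payload": {
  "plan": "0 0 6 0 95;0 0 4 0 95;0 0 2 0 95"
}}

```text
t: 5.05
eef_pos: [414.4, 69.0, 154.3]
tcp_rot: [3.113, 0.017, 2.112]
ft_force: [0.5, -0.4, 0.0]
opening: 0.995
```

Emit:
{"api": "send_rows", "payload": {
  "plan": "0 -1 2 0 95;0 -1 2 0 95;0 0 2 0 95"
}}

```text
t: 5.35
eef_pos: [411.9, 68.0, 148.4]
tcp_rot: [3.115, 0.016, 2.112]
ft_force: [-7.6, 0.5, 11.1]
opening: 1.0
```

Emit:
{"api": "send_rows", "payload": {
  "plan": "0 -1 2 0 95;0 -1 2 0 95;0 0 2 0 95"
}}

```text
t: 5.65
eef_pos: [407.8, 67.6, 142.4]
tcp_rot: [3.119, 0.012, 2.111]
ft_force: [-6.2, 1.1, 8.1]
opening: 0.999
```

Emit:
{"api": "send_rows", "payload": {
  "plan": "0 0 2 0 95;0 0 2 0 95;0 0 2 0 95"
}}

```text
t: 5.95
eef_pos: [404.9, 67.7, 136.5]
tcp_rot: [3.124, 0.009, 2.111]
ft_force: [-5.0, 0.5, 31.5]
opening: 1.001
```

Emit:
{"api": "send_rows", "payload": {
  "plan": "0 0 1 0 95;0 0 0 0 95;0 0 0 0 95"
}}

```text
t: 6.25
eef_pos: [404.9, 67.7, 137.7]
tcp_rot: [3.123, 0.009, 2.111]
ft_force: [-1.6, -0.0, 3.9]
opening: 0.995
```

Emit:
{"api": "send_rows", "payload": {
  "plan": "0 0 -10 0 95;0 0 -30 0 95;0 0 -40 0 95;0 0 -40 0 95;0 0 -40 0 95;0 0 -20 0 95"
}}

```text
t: 6.85
eef_pos: [399.5, 67.3, 322.2]
tcp_rot: [3.129, 0.006, 2.111]
ft_force: [-1.2, 0.5, -0.4]
opening: 1.001
```

```bash
python3 look.py 3
```

```text
(no output)
```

View pics/scene3.png

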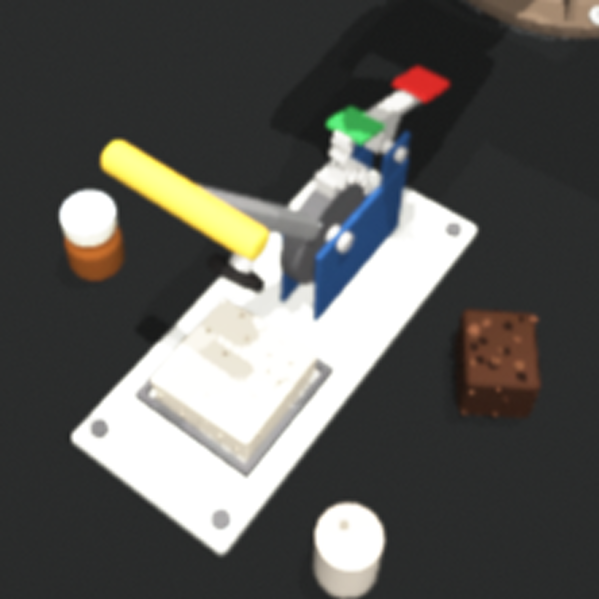

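View pics/wrist3.png

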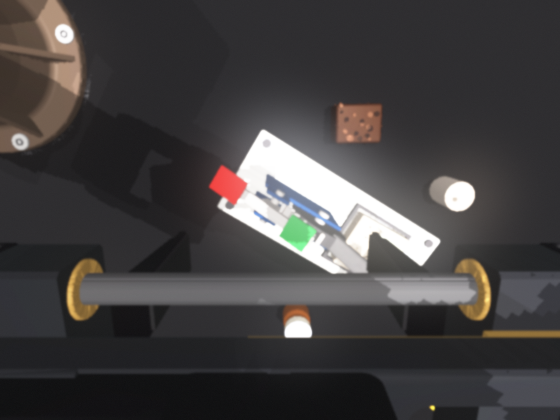

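Run:
```python
from cell import env, eyes
from h import *
p=eyes.read_camera("scene")
for th in (0,.2,.27,.3,.35):
    o=[]
    for u in (46,-45):
        o.append((534-125-(u*np.cos(th)+34*np.sin(th)),41,116+34*np.cos(th)-u*np.sin(th)))
    print(th,np.array(o).round(1).tolist(),proj(p,o).round(1).tolist())
print("seen red",(180+421/2.7,150+84/2.7),"green",(180+355/2.7,150+125/2.7))
```

```text
0 [[363.0, 41.0, 150.0], [454.0, 41.0, 150.0]] [[334.6, 175.3], [307.4, 204.7]]
0.2 [[357.2, 41.0, 140.2], [446.3, 41.0, 158.3]] [[335.7, 177.2], [310.1, 199.0]]
0.27 [[355.6, 41.0, 136.5], [443.3, 41.0, 160.8]] [[335.9, 178.1], [311.1, 197.0]]
0.3 [[355.0, 41.0, 134.9], [441.9, 41.0, 161.8]] [[336.0, 178.5], [311.6, 196.1]]
0.35 [[354.1, 41.0, 132.2], [439.6, 41.0, 163.4]] [[336.1, 179.3], [312.4, 194.7]]
seen red (335.9259259259259, 181.11111111111111) green (311.48148148148147, 196.2962962962963)
```

Emit:
{"api": "send_rows", "payload": {
  "plan": "0 0 0 0.135 0;0 0 0 0.135 0;0 0 0 0.135 0;0 0 0 0.135 0;-7 50 0 0 0;-7 50 0 0 0;-7 50 0 0 0;-7 50 0 0 0"
}}

```text
t: 7.85
eef_pos: [593.7, 35.5, 305.4]
tcp_rot: [-3.131, -0.001, 1.549]
ft_force: [-0.6, 0.1, 0.3]
opening: 0.381
```

Emit:
{"api": "send_rows", "payload": {
  "plan": "4 12 0 0 0;0 0 10 0 0;0 0 10 0 0;0 0 0 0 0;0 0 0 0 0;0 0 0 0 0"
}}

```text
t: 8.45
eef_pos: [605.6, 38.1, 273.4]
tcp_rot: [-3.117, -0.002, 1.548]
ft_force: [0.8, 0.1, 0.2]
opening: 0.006
```

```bash
python3 look.py 4; python3 -c "
from cell import env;s=env.state();print(s['eef_pos'],s['tcp_rot'],s['opening'],s['joints'])"
```

```text
[606.09642771  38.07668623 273.88550849] [-3.11812180e+00 -1.55412882e-03  1.54834867e+00] 0.007750168410877015 [-4.64343875e-02  4.23315835e-01  1.50993440e+00  1.05011789e-03
  1.23184398e+00 -2.43657733e-02]
```

View pics/wrist4.png

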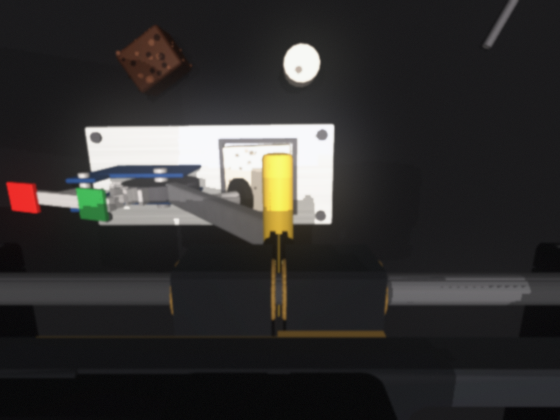

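View pics/scene4.png

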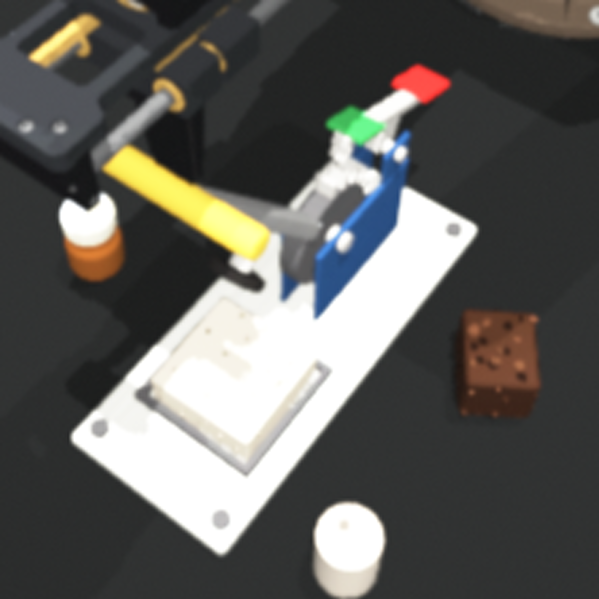

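Run:
```python
from cell import env, eyes
from h import *
p=eyes.read_camera("scene"); w=eyes.read_camera("wrist")
t=env.state()["eef_pos"]
for P in (t,t+[0,0,78],(604.6,39.4,249.4),(604.6,-10,249.4),(604.6,89,249.4)): print(np.round(P),((proj(p,P)[0]-[180,150])*2.7).round(), proj(w,P).round())
cv2.imwrite("pics/s5.png",p["image"][:,:,::-1])
```

```text
[606.  38. 274.] [177. 168.] [[280. 254.]]
[606.  38. 352.] [165.  53.] [[275. 349.]]
[605.  39. 249.] [185. 198.] [[278. 237.]]
[605. -10. 249.] [112. 154.] [[279. 310.]]
[605.  89. 249.] [263. 245.] [[275. 154.]]
```

View pics/s5.png

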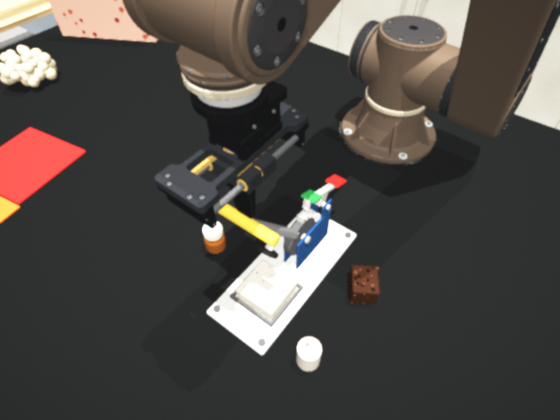

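View pics/top4.png

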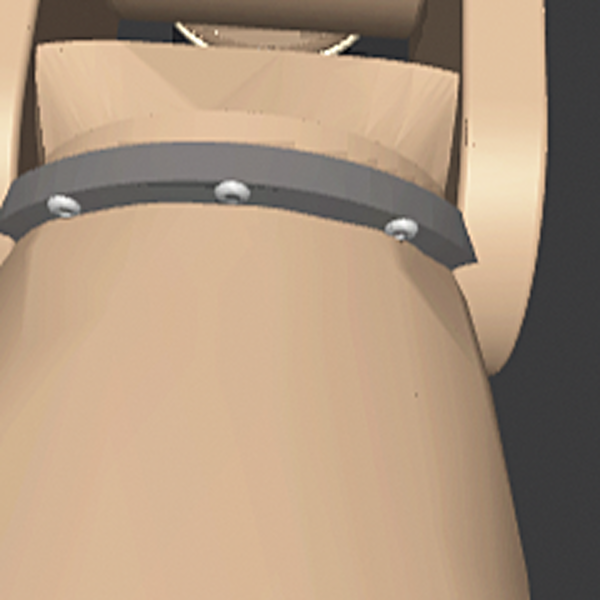

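Emit:
{"api": "send_rows", "payload": {
  "plan": "1 0 8 0 0;0 0 6 0 0;0 0 3 0 0"
}}

```text
t: 9.0
eef_pos: [607.3, 39.1, 257.4]
tcp_rot: [-3.124, -0.001, 1.548]
ft_force: [6.3, -0.3, 14.9]
opening: 0.004
```

Emit:
{"api": "send_rows", "payload": {
  "plan": "0 6.6 5.5 0 0;0 6.5 5.7 0 0;0 6.2 5.8 0 0;0 6 6 0 0"
}}

```text
t: 9.4
eef_pos: [633.7, 38.8, 234.1]
tcp_rot: [-3.127, -0.002, 1.548]
ft_force: [0.3, 0.8, 3.7]
opening: 0.008
```

Emit:
{"api": "send_rows", "payload": {
  "plan": "0 4.8 6.5 0 0;0 4.7 6.6 0 0;0 4.5 6.8 0 0;0 4.3 7 0 0;0 4 7.2 0 0;0 3.7 7.5 0 0"
}}

```text
t: 10.0
eef_pos: [666.0, 38.5, 190.3]
tcp_rot: [-3.137, -0.002, 1.548]
ft_force: [1.7, 1.0, 5.2]
opening: 0.008
```

Emit:
{"api": "send_rows", "payload": {
  "plan": "0 1 7.7 0 0;0 1 7.8 0 0;0 1.5 7.9 0 0;0 1.5 8 0 0;0 1.5 8 0 0;0 1 8 0 0"
}}

```text
t: 10.6
eef_pos: [684.0, 38.0, 142.1]
tcp_rot: [3.124, -0.002, 1.548]
ft_force: [4.0, 1.3, 4.6]
opening: 0.004
```

Emit:
{"api": "send_rows", "payload": {
  "plan": "0 -0.5 8 0 0;0 -0.5 8 0 0;0 -0.5 8 0 0;0 -1 8 0 0;0 -1 7 0 0"
}}

```text
t: 11.1
eef_pos: [682.6, 37.8, 99.2]
tcp_rot: [3.122, -0.002, 1.548]
ft_force: [2.7, -0.2, 3.0]
opening: 0.005
```

Emit:
{"api": "send_rows", "payload": {
  "plan": "0 0 3 0 0;0 0 2 0 0;0 0 2 0 0"
}}

```text
t: 11.4
eef_pos: [682.3, 37.8, 93.5]
tcp_rot: [3.122, -0.002, 1.548]
ft_force: [-7.6, -0.4, 29.4]
opening: 0.005
```

Emit:
{"api": "send_rows", "payload": {
  "plan": "0 0 1 0 0;0 0 1 0 0;0 0 0 0 0;0 0 0 0 0"
}}

```text
t: 11.8
eef_pos: [681.6, 37.8, 94.2]
tcp_rot: [3.122, -0.002, 1.548]
ft_force: [0.4, -0.0, 1.8]
opening: 0.006
```

Emit:
{"api": "send_rows", "payload": {
  "plan": "0 0 -10 0 0;0 0 -40 0 0;0 0 -40 0 0;0 0 -40 0 0;0 0 -40 0 0;0 -30 0 0 0;0 -50 0 0 0;0 -50 0 0 0"
}}

```text
t: 12.6
eef_pos: [545.0, 40.6, 268.1]
tcp_rot: [3.133, -0.002, 1.548]
ft_force: [0.4, 0.2, 0.0]
opening: 0.003
```

```bash
python3 look.py 6
```

```text
(no output)
```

View pics/scene6.png

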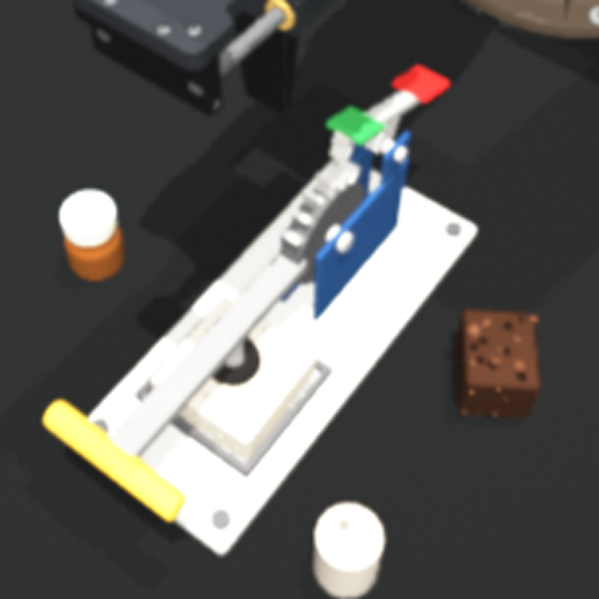

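View pics/wrist6.png

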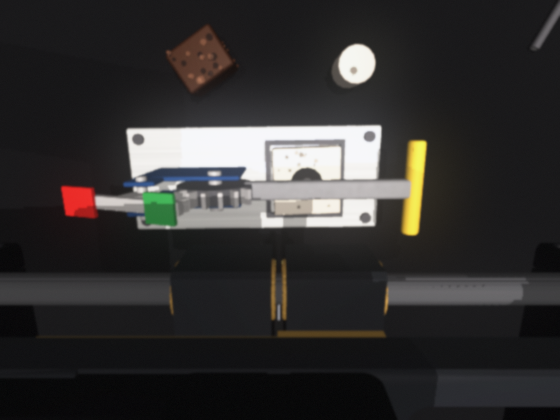

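Emit:
{"api": "send_rows", "payload": {
  "plan": "0 -50 0 0 0;0 -40 0 0 0;0 0 0 0 0"
}}

```text
t: 13.05
eef_pos: [456.1, 42.7, 267.9]
tcp_rot: [3.135, -0.002, 1.548]
ft_force: [-0.0, 0.0, -0.0]
opening: 0.003
```

Emit:
{"api": "send_rows", "payload": {
  "plan": "-1 -5 40 0 0;0 0 30 0 0;0 0 15 0 0;0 0 0 0 0"
}}

```text
t: 13.45
eef_pos: [456.5, 41.6, 182.4]
tcp_rot: [3.129, -0.002, 1.547]
ft_force: [-1.1, 0.2, 1.2]
opening: 0.005
```

Emit:
{"api": "send_rows", "payload": {
  "plan": "0 -6 8 0 0;0 -1 3 0 0;0 0 3 0 0"
}}

```text
t: 13.75
eef_pos: [451.7, 41.7, 168.8]
tcp_rot: [3.127, -0.002, 1.547]
ft_force: [0.3, 0.4, 0.4]
opening: 0.008
```

Emit:
{"api": "send_rows", "payload": {
  "plan": "0 0 3 0 0;0 0 3 0 0;0 0 2 0 0"
}}

```text
t: 14.05
eef_pos: [456.8, 41.6, 163.8]
tcp_rot: [3.114, -0.002, 1.547]
ft_force: [0.4, -0.2, 4.0]
opening: 0.003
```

Emit:
{"api": "send_rows", "payload": {
  "plan": "0 0 2 0 0;0 0 2 0 0;0 0 2 0 0"
}}

```text
t: 14.35
eef_pos: [460.2, 41.5, 159.7]
tcp_rot: [3.105, -0.002, 1.547]
ft_force: [2.6, 0.9, 5.4]
opening: 0.008
```

Emit:
{"api": "send_rows", "payload": {
  "plan": "0 -2 2 0 0;0 -2 2 0 0;0 -2 2 0 0"
}}

```text
t: 14.65
eef_pos: [456.9, 41.4, 154.7]
tcp_rot: [3.098, -0.002, 1.547]
ft_force: [2.7, -0.3, 5.1]
opening: 0.008
```

Emit:
{"api": "send_rows", "payload": {
  "plan": "0 -1 2 0 0;0 -1 2 0 0"
}}

```text
t: 14.85
eef_pos: [456.2, 41.4, 151.1]
tcp_rot: [3.095, -0.001, 1.547]
ft_force: [4.8, -1.0, 6.9]
opening: 0.007
```

Emit:
{"api": "send_rows", "payload": {
  "plan": "0 -1 2 0 0;0 0 2 0 0"
}}

```text
t: 15.05
eef_pos: [456.8, 41.3, 149.1]
tcp_rot: [3.09, -0.001, 1.547]
ft_force: [-11.0, 1.2, 44.2]
opening: 0.002
```

Emit:
{"api": "send_rows", "payload": {
  "plan": "0 0 0 0 0;0 0 1 0 0;0 0 0 0 0;0 0 0 0 0"
}}

```text
t: 15.45
eef_pos: [455.9, 41.3, 150.4]
tcp_rot: [3.089, -0.001, 1.547]
ft_force: [1.1, 0.6, 2.0]
opening: 0.003
```

Emit:
{"api": "send_rows", "payload": {
  "plan": "0 0 -8 0 0;0 0 -30 0 0;0 0 -40 0 0;0 0 -40 0 0;0 0 -30 0 0;-50 0 0 0 0;-50 0 0 0 0;-50 0 0 0 0"
}}

```text
t: 16.25
eef_pos: [439.5, -106.4, 304.2]
tcp_rot: [3.102, -0.002, 1.56]
ft_force: [1.7, -0.2, -1.0]
opening: 0.003
```

```bash
python3 look.py 7
python3 - <<'E'
from cell import env, eyes,boxes_of
from h import *
p=eyes.read_camera("scene")
for t in ("tile","foam_block","sample_jar","core"): print(t,boxes_of(t,p)[:1])
for th in (0,.07,.15):
    o=[(534-125-(u*np.cos(th)+34*np.sin(th)),41,116+34*np.cos(th)-u*np.sin(th)) for u in (46,-45)]
    print(th,((proj(p,o)-[180,150])*2.7).round(0).tolist())
for a in (0,.04,.08): print(a,((proj(p,(474+210*np.cos(a),39,85+210*np.sin(a)))-[180,150])*2.7).round(0))
E
```

```text
tile [{'bbox': [237.9, 260.6, 57.9, 58.5], 'confidence': 0.66}]
foam_block [{'bbox': [350.3, 265.7, 28.5, 39.5], 'confidence': 0.57}]
sample_jar [{'bbox': [200.3, 223.2, 26.3, 29.1], 'confidence': 0.66}]
core [{'bbox': [292.7, 334.6, 28.0, 38.6], 'confidence': 0.64}]
0 [[417.0, 68.0], [344.0, 148.0]]
0.07 [[419.0, 70.0], [346.0, 142.0]]
0.15 [[420.0, 72.0], [349.0, 136.0]]
0 [[116. 458.]]
0.04 [[114. 451.]]
0.08 [[113. 444.]]
```

View pics/scene7.png

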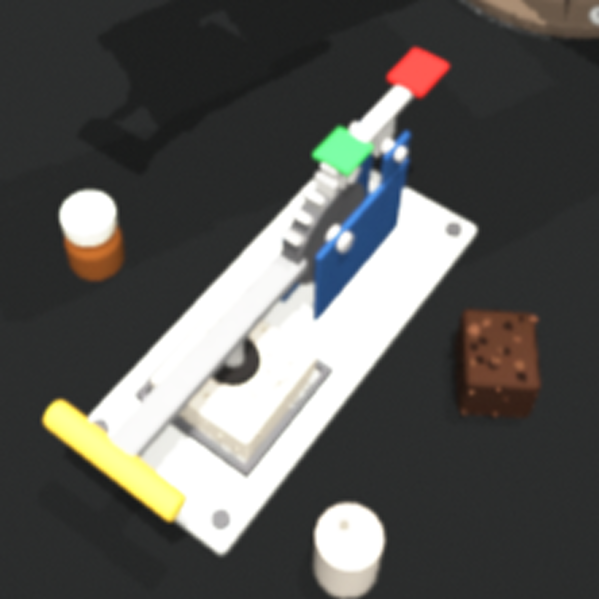

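View pics/top7.png

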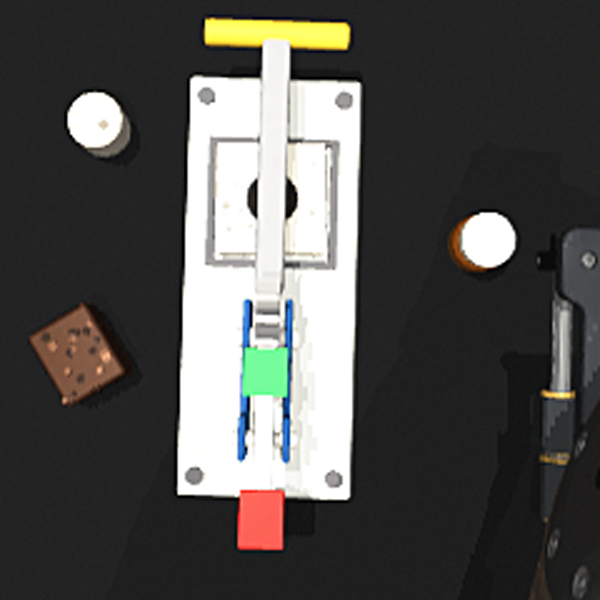

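```bash
python3 -c "
from cell import job_done
print(job_done())"
```

```text
the job is handed in; nothing more can be done
None
```

The tile is clamped and the arm is locked; I handed the job in at about 16.5 s of the 53 s allowed. I don't know the verdict, because handing in reports none.

- **Pawl free:** I pressed the red pad with one finger of the open gripper until the force rose to about 31 N at the stop. The scene image afterwards put the pawl at roughly 0.3 to 0.35 rad: the red pad read about 0.35 and the green pad about 0.30. The arm was still raised.
- **Arm down:** I pushed the crossbar along its arc with the fingers shut until it hit the stop, at 29 N with the fingertips at 94 mm. A picture then showed the arm level and the pawl still free.
- **Pawl back in:** I pressed the green pad to its stop, at 44 N with the fingertips at 149 mm. The 40 N limit is for the arm and gripper body. Only the fingertips touched here, and the wrist force stayed well under its 120 N limit.

**Last checks:** In the final images both pads were back at their starting pixels and the crossbar was where a level arm puts it. The tile, block, jar and core looked unmoved, and their detected boxes shifted by no more than about 3 pixels. The gripper was clear of everything.

**One deviation:** The tool tilted by up to about 0.05 rad while working close to the base. I corrected for the sideways drift this caused.

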